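# Alignment check of a hand-cranked tube sampler

## Task

Get the sampler ready for its alignment check: crank the handwheel until the pointer of the rack carriage stands on the long arrowed reference mark of the scale. Then take the slim long gauge pin (not the short stout one) out of its stand and put it straight down through the guide in the sampling arm into the carriage's socket until its handle sits on the guide, and let go. Leave the short pin in the stand and the things standing about where they are.

Things in the scene. Friction and masses are not known exactly. Their poses are not given: they have to be found in the camera images.
- sampler: Bench sampler, fixed, 440 mm wide. Origin on the worktop; x away from its front, y to its left. Right: off-white tower (y -185 to -70) whose console overhangs the handwheel (lowest front edge x -52, z 232). Left: low bed to y +266 with rack carriage (tubes reach z 141). A sampling arm (z 131-149) reaches left from the tower to the guide block at its end (36 mm square, z 125-155).
- handwheel (a joint): Handwheel angle (rad), growing clockwise as seen looking onto its face. One turn moves the carriage 20 mm (screw). Range 0 to 25; stays where left; drag about 2.5 to 5 N at the crank handle. Begins at 4.5 to 12.5; the reference mark is reached at about 20.4, so 1.2 to 2.6 turns clockwise.
- carriage (a joint): Travel of the rack carriage along the bed (m), growing to the right, toward the tower (sampler -y), as the handwheel turns clockwise. 0.065 with the pointer on the reference mark; ends of travel 0 and 0.080.
- wheel_hub (a point): Point on the handwheel's axis, 38 mm above the wheel's mid plane, level with the middle of the crank handle. Its z axis points outward along the wheel's axis, 35 degrees from vertical, leaning to the sampler's front (-x). The wheel is a black disc 112 mm across.
- crank_grip (a point): Middle of the crank handle: bare metal cylinder, 21 mm diameter, 52 long, on the wheel's face, parallel to its axis and 42 mm off it. It spins freely on its stud, so the hand holding it need not turn. 32 mm above the wheel's face, 25 below the handle's top. The console stands above: hold the tool along the handle, tilted about 35 degrees, coming from above and from the front.
- pointer (a point): Tip of the carriage's dark pointed tongue over the scale.
- ref_mark (a point): Reference mark: the longest line of the scale, full width with an arrowhead at its foot, on the aluminium strip along the front of the bed (faces up and front at 45 degrees). Axes as the sampler's. The pointer is on the mark when its y in this frame is 0 (positive: carriage still too far left).
- guide (a point): Centre of the top mouth of the guide hole at the end of the sampling arm, 155 mm above the worktop. Hole vertical, 12 mm diameter, 30 deep, open below. The top of the carriage's socket block is 20 mm below its lower end.
- socket (a point): Centre of the mouth of the socket in the carriage's steel block, 105 mm above the worktop: 13 mm diameter, 22 deep. Exactly under the guide when the pointer is on the reference mark; otherwise the pin strikes the block and stays 15 mm up.
- long_pin_grip (a point): Middle of the handle of the gauge pin to be used: black ribbed handle 22 mm diameter, 56 long; below it a steel shank 10 mm diameter, 65 long, chamfered end. z axis along the pin, up. 93 mm above the tip, 28 above the handle's underside. It stands upright in the stand, handle's underside on the stand's top. 60 to 130 g.
- long_pin_tip (a point): Lower end of the long gauge pin's shank.
- short_pin_grip (a point): Middle of the handle of the other pin, which is not to be used: stouter and lower handle, 32 mm diameter, 36 mm long, shank 40 mm. The two stand 68 mm apart, in either order, along the stand's length.
- stand: Grey stand block for the two pins, fixed: 60 (x) x 130 (y) x 75 mm high, holes 12 mm diameter, 70 deep, at y -34 and +34 mm. Origin at the worktop.
- vial: Dark vial with a white cap, 33 mm diameter, 73 high; a bystander.
- marker: Marker pen lying on the worktop, 128 mm long, 15 thick; a bystander.
- brown_bottle: Brown bottle with a blue cap, 48 mm diameter, 99 high; a bystander.

How it is judged:
By the outcome, as a careful person would: the job done as asked, in the order asked, and still so for the second after the job is handed in, with the robot touching nothing.
It also fails if it takes over 72 s, if anything falls off the work surface, if the arm or the gripper's body presses on something with over 40 N, if the wrist force passes 120 N, or if a joint passes its speed limit or range.

## Robot

A 6-joint arm with a two-finger parallel gripper is mounted at the origin on a cart in front of the work surface, level with it; the furniture and walls round the work are solid. World frame = base frame: x ahead of the robot, y to its left, z up, the work surface at z = 0. Lengths are in m, angles in rad, forces in N, time in s.
With the tool pointing down it reaches from about 0.35 to 0.975 m from the base axis. Payload 4.9 kg.
Tool frame: the origin (TCP) lies midway between the tips of the shut fingers; the grasp point (between the pads) lies 19 mm behind it; z points along the fingers, y is the direction in which the jaws open and shut (so a half turn about z gives the same grasp; the last joint's range is limited). The gripper opens to 85 mm and grips with 20 to 120 N. Pads are 22 mm wide; open, the fingers measure 114 mm over their backs; the gripper's body (76 mm by 85 mm) begins 54 mm behind the grasp point. The pads swing forward as they close: fully open they stand 13 mm farther back than shut.
Start: joints at [-1.41, 0.053, 1.613, -0, 1.476, -0.119], TCP at [0.173, -0.601, 0.231] pointing down, gripper open.
Joint ranges: [-3.01, 3.01], [-1.01, 2.22], [0.06, 2.58], [-1.02, 4.17], [0.09, 2.62], [-3.14, 3.14]. Speed limits (rad/s): [2.57, 2.57, 3.14, 3.14, 3.14, 3.14].

## Interface

Orientations are given as a unit quaternion [x, y, z, w].
In Python, from cell import * gives the robot as it stands.
- The arm moves only by the tool arm_command, never from a script. Its argument "targets" is text: rows parted by semicolons, each of 7 numbers parted by spaces: the shift along the world's x, y, z as a fraction of full scale, then the turn, a rotation vector about the world's x, y, z as a fraction of full scale, then the opening, from 0 (shut) to 1 (fully open). In form: dx dy dz wx wy wz fingers; .... A call has 1 to 12 rows; each row is the pose to reach, as a shift and turn from the pose commanded when the call began; what a row does not reach only later rows make up. Full scale, the value 1, is 20 cm for a shift and pi/2 rad for a turn. A row lasts 1/8 s, in which the tool goes at most 62.5 mm and 10.7 degrees, less where a joint would pass 70% of its speed; a pose out of reach is approached as far as the arm can. A call with a number of a shift or a turn outside -1 to 1 is refused whole. A call with a gripper value outside its range is refused whole. The fingers move at their own pace and stop on an object; "force" is the grip in N (left out, the last holds). Time passes only in rows, so rows that repeat a pose let the fingers close. It gives the time, the measured TCP pose, the force and the opening at its end, in the units of the state.
- get_state(): the state, without advancing time (a new reading comes with each control period).
- snapshot(name): name is "side" or "top"; returns a dict with "frame" (384x512x3 uint8, blue, green, red), "camera_matrix" (3x3 intrinsics, pixels), "cam_to_world" (4x4, takes a point from camera to world coordinates). Camera axes: x right, y up, looking along -z (the intrinsics and any distortion apply to the point x, -y, -z); pixel columns grow to the right and rows downward; lengths in m; the calibration is good to about 2 mm. A picture is of the moment at which its call begins. There is no depth.
- close_job(): hands the job in, once; it reports no verdict.
The state is a dict: "clock": time; "q": joint angles; "joint_velocities": joint speeds; "tau": joint torques, N m; "eef_pos": TCP position; "eef_rot": TCP orientation; "force": force on the tool from outside, world axes, zero at the start; "moment": the same for the moment, N m; "gripper_width": finger opening in m.
Only numpy, scipy, OpenCV 4.12 (cv2) and the standard library are available. Lean on these libraries where they do the work, as an engineer would, in place of code of your own. Each camera call takes 0.05 s, during which the arm holds its last target. There are 200 camera calls.

## Working session

There is one attempt and no reset: what is moved stays moved. The work goes in short steps, Python scripts to look and compute and a tool call to move; the robot and the scene stay as the last step left them, time stands still between calls to the robot, and variables do not carry over. Pictures are saved under pics/ and viewed, about 8 in all and at most 12, crops included, and the job is handed in when it is done.

Besides the shell and the picture viewer there is one more tool, called after "Call:" as name(argument=value, ...) on one line, values as JSON. arm_command: Moves the arm, as the interface text tells. Its arguments: {"type":"object","properties":{"targets":{"type":"string"},"force":{"type":"number"}},"required":["targets"]}

```bash
mkdir -p pics; cat > h.py <<'E'
from cell import *
import cv2,numpy as np,json
def snap(n,f):
    s=snapshot(n);cv2.imwrite(f'pics/{f}.png',s["frame"])
    np.savez(f'pics/{f}.npz',K=s["camera_matrix"],T=s["cam_to_world"]);return s
def cal(f):
    d=np.load(f'pics/{f}.npz');return d['K'],d['T']
def ray(f,u,v):
    K,T=cal(f);p=np.linalg.inv(K)@[u,v,1];d=T[:3,:3]@[p[0],-p[1],-p[2]];return T[:3,3],d/np.linalg.norm(d)
def atz(f,u,v,z):
    o,d=ray(f,u,v);return o+d*(z-o[2])/d[2]
def proj(f,P):
    K,T=cal(f);c=np.linalg.inv(T)@np.append(P,1);p=K@[c[0],-c[1],-c[2]];return p[:2]/p[2]
E
python3 - <<'E'
from h import *
for n in("side","top"):
    s=snap(n,n+"0");print({k:v for k,v in s.items() if k!="frame"})
    cv2.imwrite(f'pics/{n}0b.png',cv2.resize(s["frame"],(768,576),interpolation=cv2.INTER_CUBIC))
print(get_state())
E
```

```text
{'camera_matrix': array([[396.90420484,   0.        , 250.14594856],
       [  0.        , 396.90420484, 195.11517554],
       [  0.        ,   0.        ,   1.        ]]), 'cam_to_world': array([[-0.97530963,  0.09195943, -0.20078493,  0.32274409],
       [-0.22042818, -0.46098429,  0.85959578,  1.01295031],
       [-0.01351076,  0.8826307 ,  0.46987287,  0.6173586 ],
       [ 0.        ,  0.        ,  0.        ,  1.        ]])}
{'camera_matrix': array([[364.43637405,   0.        , 258.17075506],
       [  0.        , 364.43637405, 192.6471532 ],
       [  0.        ,   0.        ,   1.        ]]), 'cam_to_world': array([[-0.0142902 ,  0.99743012, -0.0702064 ,  0.46031421],
       [-0.99987673, -0.01379783,  0.00749306,  0.08529661],
       [ 0.0065051 ,  0.07030483,  0.99750434,  1.21462832],
       [ 0.        ,  0.        ,  0.        ,  1.        ]])}
{'clock': 0.1, 'q': array([-1.40999866e+00,  5.32898160e-02,  1.61413993e+00,  8.35551810e-06,
        1.47602417e+00, -1.18976088e-01]), 'joint_velocities': array([-2.98867655e-06, -1.69370071e-04, -2.11336737e-03,  9.89787908e-04,
       -1.07464730e-03,  2.24218260e-03]), 'tau': array([-4.50426396e-04, -3.94904280e+01, -3.71366251e+01, -1.53538322e-04,
        3.90063127e-03,  2.63559691e-06]), 'eef_pos': array([ 0.17251267, -0.60013451,  0.23019662]), 'eef_rot': array([ 9.90231402e-01,  1.39430641e-01, -1.53011116e-05, -9.30516152e-04]), 'force': array([ 0.02367114,  1.20851565, -0.48294216]), 'moment': array([-0.03788628,  0.00587312, -0.00220857]), 'gripper_width': 0.08531868929787902}
```

View pics/side0b.png

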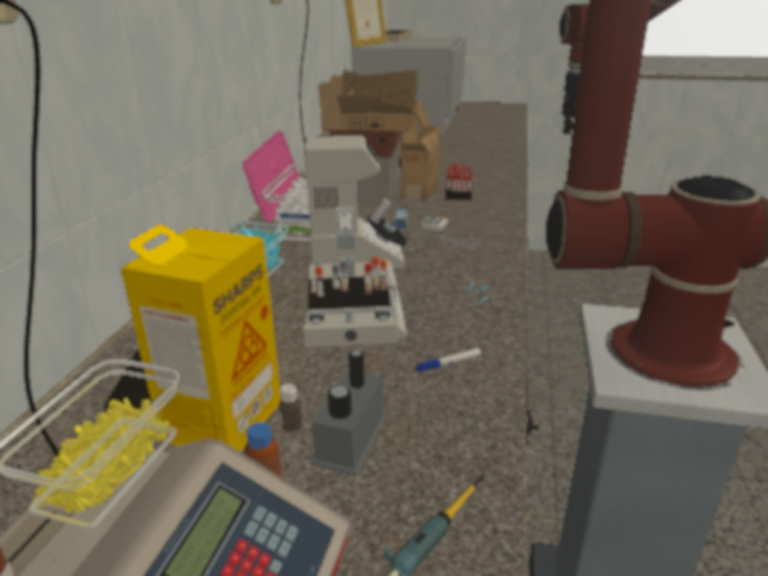

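View pics/top0b.png

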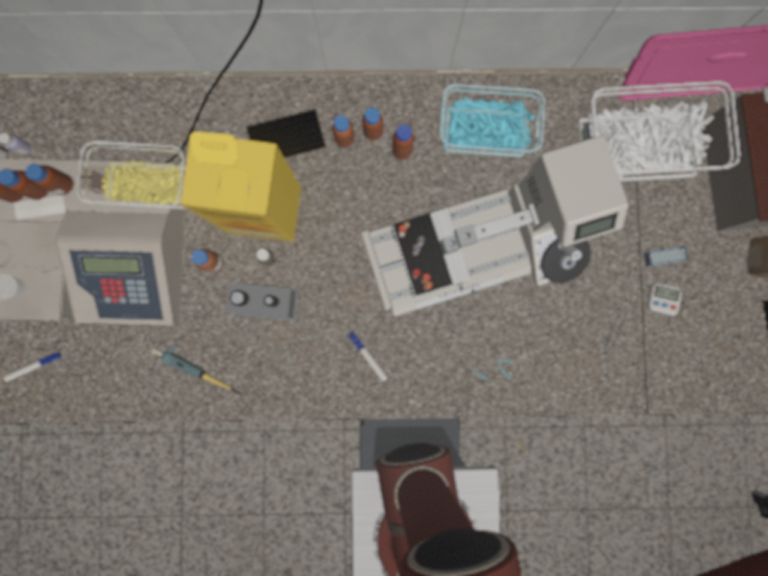

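The side view shows the sampler at about (350,250) and the stand at (348,420), with the long pin at (357,368) at the right end. The top view (1.5x scale) shows the handwheel at (565,260), the guide near (462,237) and the long pin at (270,300). I'll enlarge next.

```bash
python3 - <<'E'
from h import *
a=cv2.imread('pics/top0.png');b=cv2.imread('pics/side0.png')
c=a[90:215,238:422];cv2.imwrite('pics/c1.png',cv2.resize(c,None,fx=4.3,fy=4.3,interpolation=cv2.INTER_CUBIC))
# mosaic: side sampler (x195..280,y85..235) at 4, stand side & top at 3
m=np.zeros((600,800,3),np.uint8)
r=cv2.resize(b[85:235,195:280],None,fx=4,fy=4,interpolation=cv2.INTER_CUBIC);m[:600,:340]=r
r=cv2.resize(b[225:315,180:260],None,fx=4,fy=4,interpolation=cv2.INTER_CUBIC);m[:360,350:670]=r
r=cv2.resize(a[160:218,125:200],None,fx=4,fy=4,interpolation=cv2.INTER_CUBIC);m[368:600,350:650]=r
cv2.imwrite('pics/c2.png',m)
E
```

```text
(no output)
```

View pics/c1.png

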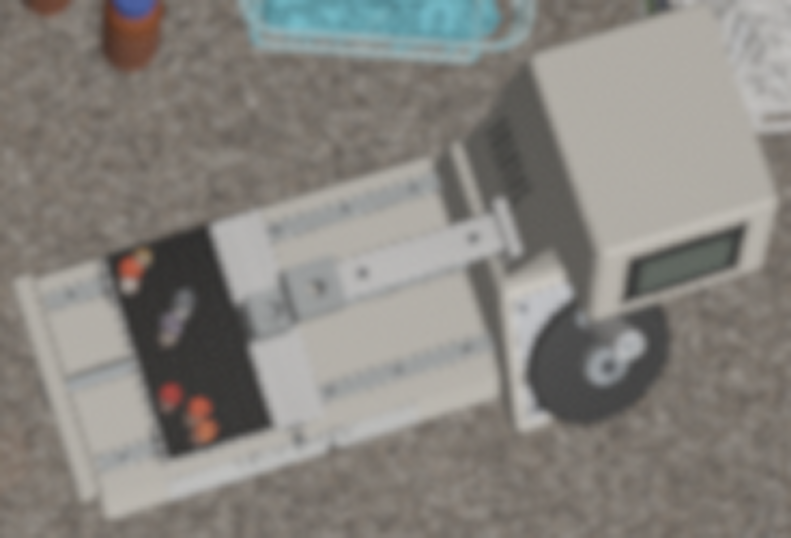

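View pics/c2.png

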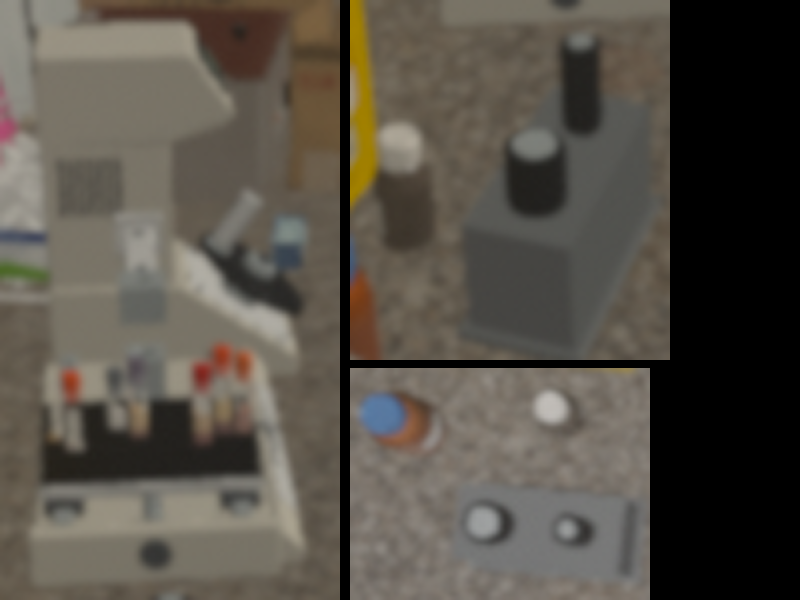

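c1 shows the guide hole at (320,287), the socket at (278,308), the pointer at (297,437) and the wheel near (598,362). c2 shows the crank handle in the side view from (225,238) to (250,198), the long pin's top at (580,40) and its base at (582,128). Next I'll compute the geometry and zoom in on the wheel and scale.

```bash
cat > geo.py <<'E'
from h import *
def c1(x,y):return 238+x/4.3-.38,90+y/4.3-.38
def tri(p,q):
    o1,d1=ray('top0',*p);o2,d2=ray('side0',*q)
    t=np.linalg.lstsq(np.c_[d1,-d2],o2-o1,rcond=None)[0];a=o1+t[0]*d1;b=o2+t[1]*d2
    return (a+b)/2,np.linalg.norm(a-b)
E
python3 - <<'E'
from geo import *
np.set_printoptions(precision=4,suppress=True)
g=atz('top0',*c1(320,287),.155);s=atz('top0',*c1(278,308),.105)
a=atz('top0',*c1(362,272),.149);b=atz('top0',*c1(474,238),.149)
print('guide',g,'sock',s,'arm',a,b)
for p,q in((a,b),(g,b),(s,g)):
    d=q-p;print(np.degrees(np.arctan2(d[0],-d[1])),np.linalg.norm(d[:2]))
f=lambda x,y:(180+(x-350)/4-.38,225+y/4-.38)
t=lambda x,y:(125+(x-350)/4-.38,160+(y-368)/4-.38)
print('long top',tri(t(568,527),f(582,42)),atz('top0',*t(568,527),.131))
print('short top',tri(t(485,523),f(535,145)),atz('top0',*t(485,523),.111))
A=cv2.imread('pics/top0.png');B=cv2.imread('pics/side0.png')
m=np.zeros((600,800,3),np.uint8)
m[:400,:400]=cv2.resize(A[150:200,355:405],(400,400),interpolation=cv2.INTER_CUBIC)
m[:400,400:]=cv2.resize(B[125:175,235:285],(400,400),interpolation=cv2.INTER_CUBIC)
m[400:,:800]=cv2.resize(A[180:205,270:370],(800,200),interpolation=cv2.INTER_CUBIC)
cv2.imwrite('pics/c3.png',m)
E
```

```text
guide [ 0.6396 -0.0825  0.155 ] sock [ 0.6333 -0.06    0.105 ] arm [ 0.6506 -0.1126  0.149 ] [ 0.6733 -0.1905  0.149 ]
16.213813174100096 0.08112695959858306
17.32649128380297 0.1131550994731879
15.628357545131445 0.023369710937714026
long top (array([0.518 , 0.3119, 0.1317]), np.float64(0.003685044768579114)) [0.5198 0.3124 0.131 ]
short top (array([0.5247, 0.3793, 0.1109]), np.float64(0.00022682263666551803)) [0.5248 0.3793 0.111 ]
```

View pics/c3.png

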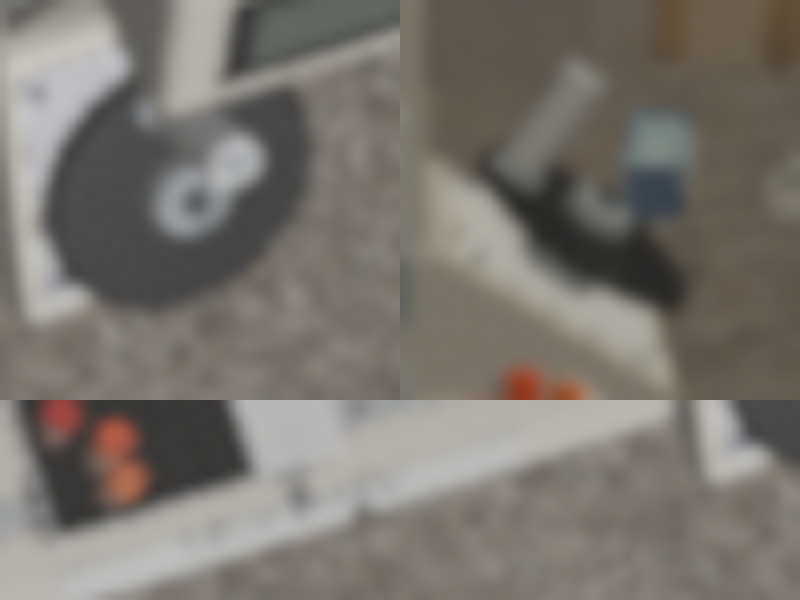

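c3: in the top view the handle's top is at (238,162) and the nut at (190,203). In the side view the handle's top is at (580,72), its base at (520,175) and the nut at about (600,213). The pointer is at (298,490) and the arrow foot at (362,507), roughly 23 mm to go.

```bash
cat >> geo.py <<'E'
T=lambda x,y:(355+x/8-.44,150+y/8-.44)
S=lambda x,y:(235+(x-400)/8-.44,125+y/8-.44)
E
python3 - <<'E'
from geo import *
from scipy.optimize import least_squares
np.set_printoptions(precision=4,suppress=True)
y=np.radians(16.7);X=np.array([np.cos(y),np.sin(y),0]);Y=np.array([-np.sin(y),np.cos(y),0]);Z=np.array([0,0,1.])
ax=-np.sin(np.radians(35))*X+np.cos(np.radians(35))*Z;e1=-Y;e2=np.cross(ax,e1)
print('e2',e2)
def pts(p):
    h=p[:3];c=h+.042*(np.cos(p[3])*e1+np.sin(p[3])*e2)
    return h,c
obs=[('top0',T(238,162),1,.026),('side0',S(580,72),1,.026),('side0',S(520,178),1,-.022),('top0',T(190,205),0,-.024),('side0',S(600,212),0,-.024),('top0',T(178,190),0,-.034),('side0',S(588,225),0,-.034)]
def r(p):
    hc=pts(p);return np.concatenate([proj(f,hc[k]+d*ax)-np.array(uv) for f,uv,k,d in obs])
for a0 in(1,2.5):
    s=least_squares(r,[.66,-.25,.15,a0],x_scale=[.1,.1,.1,1],loss='soft_l1');print(s.x,s.cost,'\n',r(s.x).reshape(-1,2));print('crank',pts(s.x)[1],'top',pts(s.x)[1]+.025*ax)
print(tri(T(238,162),S(580,72)))
g=np.array([.6396,-.0825])
print('hub rel guide in sampler',[(s.x[:2]-g)@X[:2],(s.x[:2]-g)@Y[:2]],'ax',ax)
f=lambda x,y:(270+x/8-.44,180+(y-400)/8-.44)
for p in((298,490),(362,507)):
  for z in(.03,.05,.07):print(p,z,atz('top0',*f(*p),z))
E
```

```text
e2 [0.7846 0.2354 0.5736]
[ 0.579  -0.3033  0.1038  1.6144] 2.40199741266224 
 [[ 0.0391  0.2013]
 [ 0.8119  0.5141]
 [ 0.6766 -1.9431]
 [-0.1349 -0.8741]
 [-0.0816 -0.0095]
 [-0.0926 -0.4117]
 [-0.1552  0.5424]]
crank [ 0.6114 -0.2916  0.1278] top [ 0.5977 -0.2958  0.1483]
[ 0.579  -0.3033  0.1038  1.6144] 2.4019974126541466 
 [[ 0.0391  0.2013]
 [ 0.8119  0.5141]
 [ 0.6766 -1.9431]
 [-0.1349 -0.8741]
 [-0.0816 -0.0095]
 [-0.0926 -0.4117]
 [-0.1552  0.5424]]
crank [ 0.6114 -0.2916  0.1278] top [ 0.5977 -0.2958  0.1483]
(array([ 0.5986, -0.2949,  0.1512]), np.float64(0.002358016293568102))
hub rel guide in sampler [np.float64(-0.12149537587635134), np.float64(-0.19404838816306702)] ax [-0.5494 -0.1648  0.8192]
(298, 490) 0.03 [ 0.5475 -0.0824  0.03  ]
(298, 490) 0.05 [ 0.546  -0.0795  0.05  ]
(298, 490) 0.07 [ 0.5446 -0.0767  0.07  ]
(362, 507) 0.03 [ 0.5402 -0.1083  0.03  ]
(362, 507) 0.05 [ 0.5388 -0.1051  0.05  ]
(362, 507) 0.07 [ 0.5375 -0.1018  0.07  ]
```

```bash
python3 - <<'E'
from geo import *
np.set_printoptions(precision=4,suppress=True)
y=np.radians(16.7);X=np.array([np.cos(y),np.sin(y),0]);Y=np.array([-np.sin(y),np.cos(y),0]);Z=np.array([0,0,1.])
ax=-np.sin(np.radians(35))*X+np.cos(np.radians(35))*Z
crank=np.array([.6114,-.2916,.1278]);crank=crank
for p in((593,320),(755,262)):
    e=atz('top0',*c1(*p),.232);print('console low edge',e,'origin-x',e@X+.052)
ox=e@X+.052
for n,q in(('crank',crank),('hub',np.array([.579,-.3033,.1038])),('guide',np.array([.6396,-.0825,.155]))):print(n,q@X-ox,q@Y)
# clearance of console edge from tool axis (perp, in x-z plane)
E=np.array([-.052,.232]);C=np.array([crank@X-ox,crank[2]]);a=np.array([-np.sin(np.radians(35)),np.cos(np.radians(35))])
d=E-C;print('along',d@a,'perp',d[0]*a[1]-d[1]*a[0])
st=get_state()['eef_pos']
for k in(.08,.0,-.013):print(k,crank+k*ax,(crank+k*ax-st)/.2)
E
```

```text
console low edge [ 0.6032 -0.2428  0.232 ] origin-x 0.559940863422356
console low edge [ 0.6389 -0.3474  0.232 ] origin-x 0.564160317276019
crank -0.06234197151576948 -0.45499326133300777
hub -0.09673753843099936 -0.4568893036795672
guide 0.024755707539443117 -0.26281614432061423
along 0.07942373184805387 perp 0.0682383117769001
0.08 [ 0.5674 -0.3048  0.1933] [ 1.9747  1.4767 -0.1843]
0.0 [ 0.6114 -0.2916  0.1278] [ 2.1944  1.5427 -0.512 ]
-0.013 [ 0.6185 -0.2895  0.1172] [ 2.2301  1.5534 -0.5652]
```

Call:
arm_command(targets="1 0.75 0.2 0.112 -0.373 0 0.7;1 0.75 0.2 0.112 -0.373 0 0.7;1 0.75 0.2 0.112 -0.373 0 0.7;1 0.75 0.2 0.112 -0.373 0 0.7;1 0.75 0.2 0.112 -0.373 0 0.7;1 0.75 0.2 0.112 -0.373 0 0.7;1 0.75 0.2 0.112 -0.373 0 0.7")

```text
clock: 0.98
eef_pos: [0.372, -0.4514, 0.271]
eef_rot: [0.944, 0.132, 0.297, -0.045]
force: [-0.1, 0.4, -0.4]
gripper_width: 0.0597
```

Call:
arm_command(targets="0.837 0.685 -0.178 0 0 0 0.7;0.837 0.685 -0.178 0 0 0 0.7;0.837 0.685 -0.178 0 0 0 0.7;0.837 0.685 -0.178 0 0 0 0.7;0.975 0.726 -0.384 0 0 0 0.7;0.975 0.726 -0.384 0 0 0 0.7;0.975 0.726 -0.384 0 0 0 0.7")

```text
clock: 1.85
eef_pos: [0.5674, -0.3066, 0.195]
eef_rot: [0.944, 0.132, 0.298, -0.045]
force: [-1.1, 0.5, 0.3]
gripper_width: 0.0599
```

```bash
python3 - <<'E'
from h import *
s=get_state();print(s['eef_pos'],s['eef_rot'],s['q'])
A=snap('top','top1')['frame'];B=snap('side','side1')['frame']
m=np.zeros((600,800,3),np.uint8)
m[:480,:400]=cv2.resize(A[120:216,340:420],(400,480),interpolation=cv2.INTER_CUBIC)
m[:480,400:]=cv2.resize(B[85:181,220:300],(400,480),interpolation=cv2.INTER_CUBIC)
cv2.imwrite('pics/c4.png',m)
E
```

```text
[ 0.56739132 -0.30656614  0.1950117 ] [ 0.94430997  0.13249179  0.29779173 -0.04521822] [-0.84284341 -0.07210338  1.88564594  0.61530419  1.12278191  0.23371604]
```

View pics/c4.png

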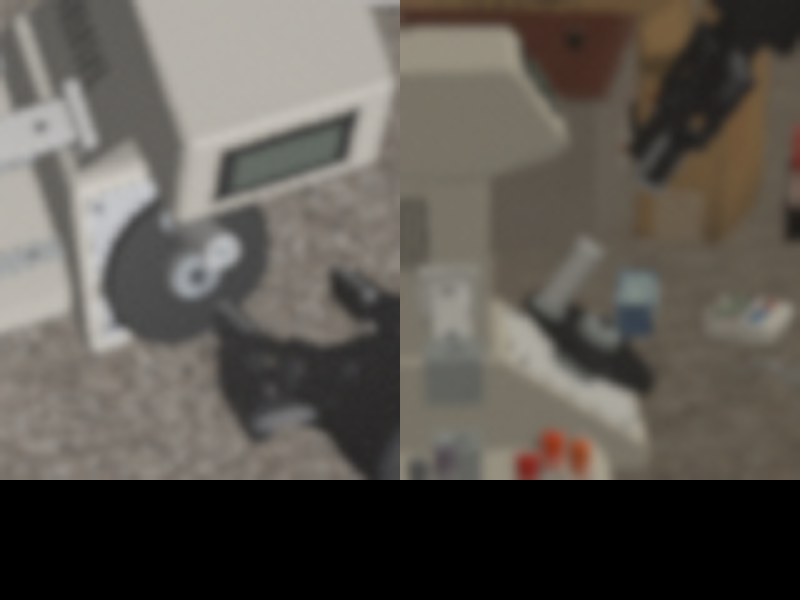

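c4: the fingertips are at about (230,312) and (345,278) in the top view and (655,170) in the side view. The handle's top is at (222,247) and (588,245).

```bash
python3 - <<'E'
from geo import *
from scipy.spatial.transform import Rotation as R
np.set_printoptions(precision=1,suppress=True)
s=get_state();M=R.from_quat(s['eef_rot']).as_matrix();p=s['eef_pos'];print(M)
for sg in(1,-1):
  for b in (.004,.008):
    q=p+sg*.032*M[:,1]-b*M[:,2]
    print((proj('top1',q)-[340,120])*5,(proj('side1',q)-[220,85])*5+[400,0])
ax=-M[:,2]
for c in(np.array([.6114,-.2916,.1278]),):
    for k in(.025,-.02):print('handle',k,(proj('top1',c+k*ax)-[340,120])*5,(proj('side1',c+k*ax)-[220,85])*5+[400,0])
E
```

```text
[[ 0.8  0.3  0.6]
 [ 0.2 -1.   0.2]
 [ 0.6 -0.  -0.8]]
[330.5 277.7] [632.9 159.8]
[334.3 280.9] [636.1 155.2]
[222.8 310.5] [641.8 187.1]
[226.1 313.8] [645.2 182.4]
handle 0.025 [220.7 249.4] [588.6 246.7]
handle -0.02 [186.1 217.2] [552.7 297.1]
```

Call:
arm_command(targets="0.06 0.02 -0.09 0 0 0 0.7;0.12 0.04 -0.18 0 0 0 0.7;0.18 0.06 -0.27 0 0 0 0.7;0.22 0.073 -0.33 0 0 0 0.7;0.25 0.083 -0.375 0 0 0 0.7;0.25 0.083 -0.375 0 0 0 0.7;0.25 0.083 -0.375 0 0 0 0.7")

```text
clock: 2.82
eef_pos: [0.6178, -0.2893, 0.1203]
eef_rot: [0.944, 0.133, 0.298, -0.045]
force: [0.6, 0.3, -0.3]
gripper_width: 0.0597
```

Call:
arm_command(targets="0 0 0 0 0 0 0.1;0 0 0 0 0 0 0.1;0 0 0 0 0 0 0.1;0 0 0 0 0 0 0.1;0 0 0 0 0 0 0.1;0 0 0 0 0 0 0.1", force=30)

```text
clock: 3.58
eef_pos: [0.6177, -0.289, 0.1201]
eef_rot: [0.944, 0.133, 0.298, -0.045]
force: [-5.0, 0.4, 5.1]
gripper_width: 0.0204
```

```bash
cat > cr.py <<'E'
import numpy as np,sys
y=np.radians(16.7);Y=np.array([-np.sin(y),np.cos(y),0]);X=np.array([np.cos(y),np.sin(y),0])
t=np.radians(35);ax=-np.sin(t)*X+np.array([0,0,np.cos(t)]);e1=-Y;e2=np.cross(ax,e1)
def rows(a0,step,n,r=.042,off=np.zeros(3)):
    P=lambda a:r*(np.cos(a)*e1+np.sin(a)*e2)
    print(';'.join('%.3f %.3f %.3f 0 0 0 0.1'%tuple((P(a0-step*(i+1))-P(a0)+off)/.2) for i in range(n)))
if __name__=='__main__':rows(float(sys.argv[1]),np.radians(float(sys.argv[2])),int(sys.argv[3]))
E
python3 cr.py 1.614 10 5
```

```text
0.009 -0.035 -0.001 0 0 0 0.1;0.013 -0.072 -0.005 0 0 0 0.1;0.012 -0.107 -0.014 0 0 0 0.1;0.005 -0.141 -0.025 0 0 0 0.1;-0.006 -0.173 -0.039 0 0 0 0.1
```

Call:
arm_command(targets="0.009 -0.035 -0.001 0 0 0 0.1;0.013 -0.072 -0.005 0 0 0 0.1;0.012 -0.107 -0.014 0 0 0 0.1;0.005 -0.141 -0.025 0 0 0 0.1;-0.006 -0.173 -0.039 0 0 0 0.1;-0.006 -0.173 -0.039 0 0 0 0.1")

```text
clock: 4.32
eef_pos: [0.6167, -0.3245, 0.1123]
eef_rot: [0.944, 0.133, 0.298, -0.045]
force: [-3.4, -1.3, 4.4]
gripper_width: 0.0203
```

```bash
python3 - <<'E'
from cr import *
from cell import *
s=get_state();f=s['force'];print(f@e1,f@e2,f@ax,s['eef_pos'])
a=1.614-np.radians(50);print('radial',np.cos(a)*(f@e1)+np.sin(a)*(f@e2),'tang(cw)',np.sin(a)*(f@e1)-np.cos(a)*(f@e2))
rows(a,np.radians(12),6)
E
```

```text
0.28589793511251665 -0.427163046583025 5.677353594663323 [ 0.61666278 -0.32451187  0.11225513]
radial -0.07758284286694758 tang(cw) 0.5081208519243969
-0.020 -0.033 -0.020 0 0 0 0.1;-0.046 -0.060 -0.043 0 0 0 0.1;-0.077 -0.079 -0.068 0 0 0 0.1;-0.112 -0.090 -0.093 0 0 0 0.1;-0.148 -0.092 -0.118 0 0 0 0.1;-0.184 -0.084 -0.141 0 0 0 0.1
```

Call:
arm_command(targets="-0.020 -0.033 -0.020 0 0 0 0.1;-0.046 -0.060 -0.043 0 0 0 0.1;-0.077 -0.079 -0.068 0 0 0 0.1;-0.112 -0.090 -0.093 0 0 0 0.1;-0.148 -0.092 -0.118 0 0 0 0.1;-0.184 -0.084 -0.141 0 0 0 0.1")

```text
clock: 5.08
eef_pos: [0.5795, -0.3413, 0.084]
eef_rot: [0.944, 0.133, 0.298, -0.045]
force: [-1.6, -0.7, 7.2]
gripper_width: 0.0201
```

```bash
python3 - <<'E'
from cr import *
from h import *
s=get_state();f=s['force'];print(f@e1,f@e2,f@ax,s['eef_pos'])
a=1.614-np.radians(122);print('radial',np.cos(a)*(f@e1)+np.sin(a)*(f@e2),'tang(cw)',np.sin(a)*(f@e1)-np.cos(a)*(f@e2))
rows(a,np.radians(12),12)
rows(a-np.radians(144),np.radians(12),6)
A=snap('top','top2')['frame']
cv2.imwrite('pics/c5.png',cv2.resize(A[90:215,238:422],None,fx=4.3,fy=4.3,interpolation=cv2.INTER_CUBIC))
E
```

```text
0.23222044644684683 2.735638644056834 6.921032446053837 [ 0.5795327  -0.34130356  0.08395834]
radial -1.1460503152991917 tang(cw) -2.4948374298554423
-0.035 0.016 -0.020 0 0 0 0.1;-0.068 0.040 -0.037 0 0 0 0.1;-0.096 0.071 -0.050 0 0 0 0.1;-0.119 0.108 -0.058 0 0 0 0.1;-0.136 0.148 -0.061 0 0 0 0.1;-0.145 0.191 -0.059 0 0 0 0.1;-0.146 0.234 -0.051 0 0 0 0.1;-0.140 0.276 -0.039 0 0 0 0.1;-0.127 0.314 -0.022 0 0 0 0.1;-0.107 0.348 -0.002 0 0 0 0.1;-0.081 0.374 0.021 0 0 0 0.1;-0.050 0.394 0.046 0 0 0 0.1
0.034 0.011 0.025 0 0 0 0.1;0.071 0.012 0.050 0 0 0 0.1;0.107 0.005 0.073 0 0 0 0.1;0.143 -0.011 0.093 0 0 0 0.1;0.175 -0.035 0.110 0 0 0 0.1;0.204 -0.066 0.123 0 0 0 0.1
```

View pics/c5.png

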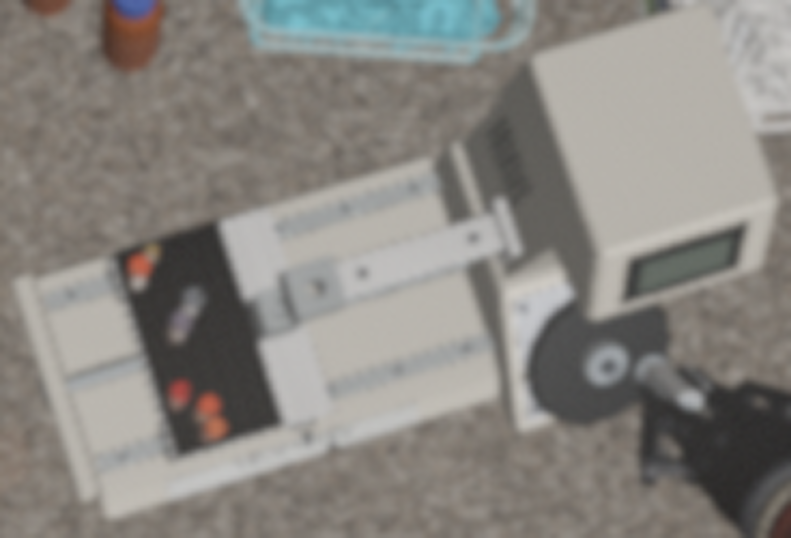

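c5: the carriage has moved about 10 px to the right, with the pointer at about (309,434). The handle is still between the fingers and the wheel is turning as planned.

Call:
arm_command(targets="-0.035 0.016 -0.020 0 0 0 0.1;-0.068 0.040 -0.037 0 0 0 0.1;-0.096 0.071 -0.050 0 0 0 0.1;-0.119 0.108 -0.058 0 0 0 0.1;-0.136 0.148 -0.061 0 0 0 0.1;-0.145 0.191 -0.059 0 0 0 0.1;-0.146 0.234 -0.051 0 0 0 0.1;-0.140 0.276 -0.039 0 0 0 0.1;-0.127 0.314 -0.022 0 0 0 0.1;-0.107 0.348 -0.002 0 0 0 0.1;-0.081 0.374 0.021 0 0 0 0.1;-0.050 0.394 0.046 0 0 0 0.1")

```text
clock: 6.62
eef_pos: [0.5688, -0.263, 0.0925]
eef_rot: [0.945, 0.133, 0.297, -0.044]
force: [-4.9, -7.1, 4.4]
gripper_width: 0.0203
```

Call:
arm_command(targets="0.034 0.011 0.025 0 0 0 0.1;0.071 0.012 0.050 0 0 0 0.1;0.107 0.005 0.073 0 0 0 0.1;0.143 -0.011 0.093 0 0 0 0.1;0.175 -0.035 0.110 0 0 0 0.1;0.204 -0.066 0.123 0 0 0 0.1;0.204 -0.066 0.123 0 0 0 0.1")

```text
clock: 7.5
eef_pos: [0.6102, -0.2754, 0.1178]
eef_rot: [0.944, 0.133, 0.298, -0.045]
force: [-3.3, -1.5, 8.0]
gripper_width: 0.0204
```

```bash
python3 - <<'E'
from cr import *
from h import *
s=get_state();f=s['force'];print(f@e1,f@e2,f@ax,s['eef_pos'])
h=np.array([.579,-.3033,.1038]);d=s['eef_pos']-h;print('angle',np.degrees(np.arctan2(d@e2,d@e1)),np.hypot(d@e1,d@e2),d@ax)
A=snap('top','top3')['frame'];o=cv2.imread('pics/top0.png')
m=np.vstack([cv2.resize(x[150:200,265:345],(800,500),interpolation=cv2.INTER_CUBIC)[:,:] for x in (o,A)])
cv2.imwrite('pics/c6.png',cv2.resize(m[:, :],(640,800))[:600] if 0 else np.vstack([m[150:450],m[650:950]]))
E
```

```text
0.46322833822096215 1.6406574219457302 8.65698264168279 [ 0.61019486 -0.2753794   0.11776855]
angle 114.47351564125357 0.04291572115241094 -0.010297567164354012
```

View pics/c6.png

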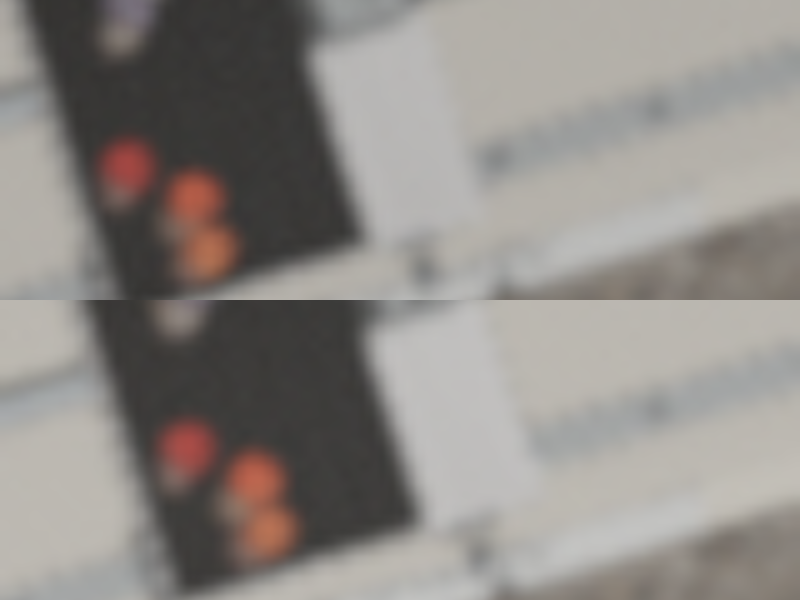

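c6: the pointer is at about (424,265) before and (482,548) now, with the mark's foot at (503,587). A few mm remain. I'll build a rectified, averaged view of the scale to read the offset precisely.

```bash
cat > rect.py <<'E'
from h import *
from cr import X,Y
def avg(n,k):
    s=[snap('top',n)['frame'].astype(float) for _ in range(k)];return np.mean(s,0)
# rectify around guide-y: columns = travel direction (-Y), rows = -X, plane z
G=np.array([.6396,-.0825,0])
def rect(img,f,z,x0,x1,t0,t1,s=10):
    w,h=int((t1-t0)*s),int((x1-x0)*s)
    P=lambda t,x:proj(f,(G@X+x/1e3)*X+(G@Y-t/1e3)*Y+[0,0,z])
    src=np.float32([P(t0,x1),P(t1,x1),P(t1,x0),P(t0,x0)]);dst=np.float32([[0,0],[w,0],[w,h],[0,h]])
    H=cv2.getPerspectiveTransform(dst,src)
    return cv2.warpPerspective(img,H,(w,h),flags=cv2.INTER_CUBIC|cv2.WARP_INVERSE_MAP)
def st(r):
    g=r.astype(float).mean(2);lo,hi=np.percentile(g,[1,99.5]);return np.clip((g-lo)/(hi-lo)*255,0,255).astype(np.uint8)
E
python3 - <<'E'
from rect import *
A=avg('top3',16);np.save('pics/top3a.npy',A)
o=cv2.imread('pics/top0.png').astype(float)
r=[st(rect(i.astype(np.float32),f,.05,-115,-85,-40,40)) for i,f in((o,'top0'),(A,'top3'))]
m=np.vstack(r);
for t in range(0,800,100):m[::4,t]=0
cv2.imwrite('pics/c7.png',m)
E
```

```text
(no output)
```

View pics/c7.png

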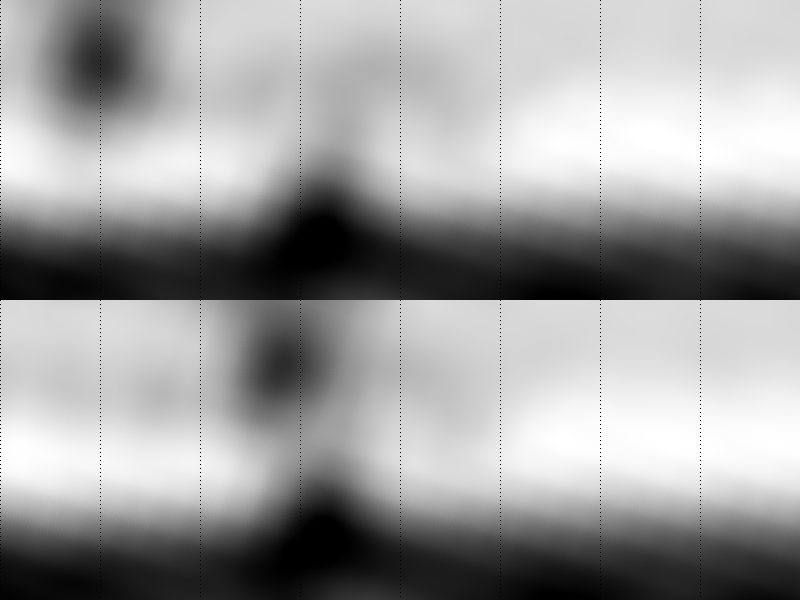

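c7 (10 px/mm): the pointer's blob moved from x=100 to 285. The arrow foot is at (325,230), and its line slants to about 345-355 at the pointer's row because the strip is tilted. About 6-7 mm remain, so I'll turn on about 115° and measure again.

```bash
python3 - <<'E'
from cr import *
a=1.614-np.radians(338)
rows(a,np.radians(11.5),10)
E
```

```text
0.022 -0.035 0.008 0 0 0 0.1;0.038 -0.074 0.011 0 0 0 0.1;0.048 -0.115 0.009 0 0 0 0.1;0.050 -0.156 0.002 0 0 0 0.1;0.046 -0.197 -0.009 0 0 0 0.1;0.035 -0.234 -0.024 0 0 0 0.1;0.017 -0.268 -0.042 0 0 0 0.1;-0.006 -0.295 -0.064 0 0 0 0.1;-0.034 -0.316 -0.087 0 0 0 0.1;-0.066 -0.330 -0.111 0 0 0 0.1
```

Call:
arm_command(targets="0.022 -0.035 0.008 0 0 0 0.1;0.038 -0.074 0.011 0 0 0 0.1;0.048 -0.115 0.009 0 0 0 0.1;0.050 -0.156 0.002 0 0 0 0.1;0.046 -0.197 -0.009 0 0 0 0.1;0.035 -0.234 -0.024 0 0 0 0.1;0.017 -0.268 -0.042 0 0 0 0.1;-0.006 -0.295 -0.064 0 0 0 0.1;-0.034 -0.316 -0.087 0 0 0 0.1;-0.066 -0.330 -0.111 0 0 0 0.1;-0.066 -0.330 -0.111 0 0 0 0.1")

```text
clock: 9.72
eef_pos: [0.5964, -0.342, 0.0951]
eef_rot: [0.944, 0.133, 0.297, -0.044]
force: [-3.7, -3.0, 6.5]
gripper_width: 0.0202
```

```bash
cat >> rect.py <<'E'
# 45-degree strip plane: foot at x=xf,z=zf; v mm up the strip
def rect45(img,f,xf,zf,v0,v1,t0,t1,s=10):
    w,h=int((t1-t0)*s),int((v1-v0)*s);c=np.sqrt(.5)
    P=lambda t,v:proj(f,(G@X+(xf+v*c)/1e3)*X+(G@Y-t/1e3)*Y+[0,0,zf+v*c/1e3])
    src=np.float32([P(t0,v1),P(t1,v1),P(t1,v0),P(t0,v0)]);dst=np.float32([[0,0],[w,0],[w,h],[0,h]])
    return cv2.warpPerspective(img.astype(np.float32),cv2.getPerspectiveTransform(dst,src),(w,h),flags=cv2.INTER_CUBIC|cv2.WARP_INVERSE_MAP)
E
python3 - <<'E'
from rect import *
from cr import *
s=get_state();h=np.array([.579,-.3033,.1038]);d=s['eef_pos']-h;print('angle',np.degrees(np.arctan2(d@e2,d@e1)),s['force'])
A=avg('top4',16);np.save('pics/top4a.npy',A)
o=cv2.imread('pics/top0.png')
a3=np.load('pics/top3a.npy')
Q=[rect45(i,f,-110,.03,-6,26,-25,15).mean(2) for i,f in((o,'top0'),(a3,'top3'),(A,'top4'))]
# clean scale (pointer elsewhere): top0 for cols near mark; pointer-only: difference
for nm,q in(('0',Q[0]),('3',Q[1]),('4',Q[2])):
    for v in range(-4,25,2):
        r=q[int((26-v)*10)-8:int((26-v)*10)+8].mean(0)
        print(nm,v,' '.join('%3d'%x for x in r[5::10]))
E
```

```text
angle -0.6533138229025215 [-3.70344465 -2.98595177  6.45415252]
0 -4 120 122 123 123 124 124 123 123 123 122 122 122 121 120 119 118 117 117 118 119 120 120 122 123 123 123 124 123 123 123 123 123 123 123 123 122 122 122 122 121
0 -2 123 124 125 125 126 126 125 125 124 123 123 122 121 119 118 117 116 115 115 115 115 116 117 118 119 120 121 121 121 122 122 122 123 123 124 124 125 125 125 125
0 0 130 131 131 131 131 130 129 129 128 127 127 127 126 123 121 119 116 114 113 112 112 113 115 116 118 119 120 121 122 123 124 126 127 128 129 130 130 130 130 130
0 2 139 140 140 139 139 139 138 138 138 137 136 135 133 130 126 123 119 116 114 112 111 112 115 117 119 122 124 127 129 132 133 135 135 135 135 136 137 137 137 138
0 4 150 152 152 151 151 151 150 149 149 148 147 146 145 140 136 131 125 120 116 114 112 115 119 123 127 131 135 138 141 143 145 145 146 145 146 147 148 148 148 148
0 6 163 164 163 162 162 162 162 162 163 162 160 159 156 150 145 139 133 127 123 120 120 123 128 133 138 143 147 151 155 157 158 159 158 158 158 158 159 159 158 159
0 8 172 173 173 173 173 174 173 172 173 172 169 16
[... 5673 characters left out ...]
 180 179 180 180 182 183 185 186 188 190
4 18 179 178 178 179 179 180 180 180 180 179 178 176 176 175 174 171 168 165 162 160 160 161 165 169 173 177 179 179 179 178 177 177 178 179 180 182 184 186 187 189
4 20 175 174 174 175 176 176 177 177 176 175 174 173 173 172 171 167 163 159 156 154 155 157 161 165 169 173 175 175 176 176 175 175 177 178 179 181 183 184 185 187
4 22 173 172 172 173 174 175 175 175 175 174 173 172 170 168 166 162 158 153 150 148 148 151 155 159 163 168 170 171 172 174 174 175 177 178 179 180 181 182 183 184
4 24 173 173 173 174 176 176 176 176 175 173 172 171 168 166 163 159 153 147 143 140 141 143 148 152 157 162 166 168 170 173 174 175 177 178 179 179 180 181 181 182
```

```bash
python3 - <<'E'
from rect import *
from cr import *
o=cv2.imread('pics/top0.png').astype(float);a3=np.load('pics/top3a.npy');A=np.load('pics/top4a.npy')
B=lambda i,f:rect45(i,f,-110,.03,-6,32,-35,15).mean(2)
q0,q3,q4=B(o,'top0'),B(a3,'top3'),B(A,'top4')
t=np.arange(q0.shape[1])/10-35
def mn(r,c,w=2.5):
    for _ in range(4):
        k=abs(t-c)<w;p=np.polyfit(t[k],r[k],2);c=-p[1]/2/p[0]
    return c
R=lambda q,v:q[int((32-v)*10)-8:int((32-v)*10)+8].mean(0)
bg=np.minimum(1,1)
for v in range(4,18,2):print(v,'line %.2f %.2f'%(mn(R(q0,v),-5.3),mn(R(q4,v),-5.3)))
g=q3[:, (t>0)].mean()/q0[:,(t>0)].mean();g4=q4[:,(t>0)].mean()/q0[:,(t>0)].mean()
for v in range(18,31,2):
    # clean background near mark = q0*gain ; pointer images by difference
    print(v,'p3 %.2f p4 %.2f'%(mn(R(q3,v)/g-R(q0,v),-12),mn(R(q4,v)/g4-R(q0,v),-5.3)),'line0 %.2f'%mn(R(q0,v),-5.3))
rows(np.radians(-0.3),np.radians(5),1)
E
```

```text
4 line -4.82 -4.67
6 line -5.03 -4.94
8 line -5.06 -5.01
10 line -5.33 -5.28
12 line -5.06 -5.09
14 line -5.11 -5.11
16 line -4.74 -5.04
18 p3 -11.34 p4 -5.58 line0 -4.67
20 p3 -11.37 p4 -5.41 line0 -4.82
22 p3 -11.18 p4 -5.30 line0 -4.91
24 p3 -11.27 p4 -5.15 line0 -4.47
26 p3 -11.31 p4 -5.36 line0 -2.73
28 p3 -11.48 p4 -5.52 line0 12.21Traceback (most recent call last):
  File "<stdin>", line 17, in <module>
  File "<stdin>", line 9, in mn
    raise TypeError("expected non-empty vector for x")
TypeError: expected non-empty vector for x
```

Call:
arm_command(targets="-0.010 -0.003 -0.007 0 0 0 0.1;-0.020 -0.006 -0.015 0 0 0 0.1;-0.020 -0.006 -0.015 0 0 0 0.1;-0.020 -0.006 -0.015 0 0 0 0.6;-0.020 -0.006 -0.015 0 0 0 0.6;-0.020 -0.006 -0.015 0 0 0 0.6;-0.020 -0.006 -0.015 0 0 0 0.6;-0.090 -0.027 0.085 0 0 0 0.6;-0.160 -0.047 0.190 0 0 0 0.6;-0.295 -0.088 0.395 0 0 0 0.6;-0.43 -0.128 0.60 0 0 0 0.6;-0.43 -0.128 0.60 0 0 0 0.6")

```text
clock: 12.02
eef_pos: [0.5114, -0.3689, 0.2204]
eef_rot: [0.944, 0.133, 0.3, -0.042]
force: [0.5, -0.5, -0.6]
gripper_width: 0.0513
```

```bash
python3 - <<'E'
from rect import *
from cr import *
s=get_state();print(s['eef_pos'],s['eef_rot'],s['force'],s['q'])
A=avg('top5',16);np.save('pics/top5a.npy',A)
o=cv2.imread('pics/top0.png').astype(float)
B=lambda i,f:rect45(i,f,-110,.03,-6,32,-35,15).mean(2)
q0,q4=B(o,'top0'),B(A,'top5')
t=np.arange(q0.shape[1])/10-35
def mn(r,c,w=2.5):
    for _ in range(4):
        k=abs(t-c)<w;p=np.polyfit(t[k],r[k],2);c=-p[1]/2/p[0]
    return c
R=lambda q,v:q[int((32-v)*10)-8:int((32-v)*10)+8].mean(0)
g4=q4[:,(t>0)].mean()/q0[:,(t>0)].mean()
print([round(mn(R(q4,v),-5.3),2) for v in range(4,18,2)],[round(mn(R(q4,v)/g4-R(q0,v),-5.3),2) for v in range(18,29,2)])
m=np.zeros((600,800,3),np.uint8)
S=snap('side','side5')['frame'];np.savez('pics/st.npz',S)
m[:400,:520]=cv2.resize(A[160:210,280:345].astype(np.uint8),(520,400),interpolation=cv2.INTER_CUBIC)
m[:400,530:770]=cv2.resize(S[230:280,220:250],(240,400),interpolation=cv2.INTER_CUBIC)
m[400:,:400]=cv2.resize(A[180:205,175:225].astype(np.uint8),(400,200),interpolation=cv2.INTER_CUBIC)
m[400:,400:]=cv2.resize(A[140:165,290:340].astype(np.uint8),(400,200),interpolation=cv2.INTER_CUBIC)
cv2.imwrite('pics/c8.png',m)
E
```

```text
[ 0.51141532 -0.36890802  0.22041325] [ 0.94383751  0.13313336  0.29953105 -0.04156222] [ 0.53623285 -0.52413084 -0.56726186] [-0.99528372 -0.09051436  1.85940874  0.62255921  1.23820442  0.12652293]
[np.float64(-4.66), np.float64(-4.9), np.float64(-4.96), np.float64(-5.21), np.float64(-5.11), np.float64(-5.18), np.float64(-5.11)] [np.float64(-5.39), np.float64(-5.06), np.float64(-4.73), np.float64(-4.58), np.float64(-4.79), np.float64(-4.99)]
```

View pics/c8.png

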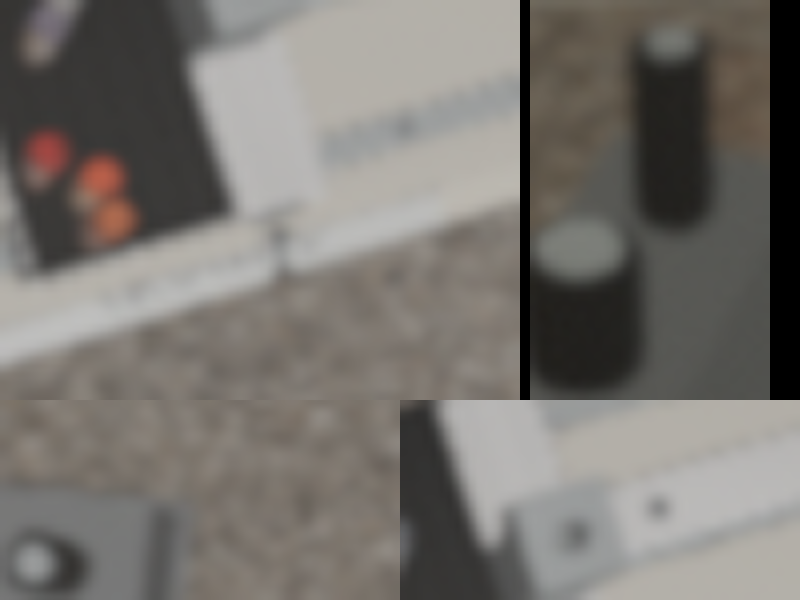

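The pointer (mean -4.92 mm) and the line (-5.07 mm) agree to about 0.2 mm. c8 shows the pointer just above the arrow line at (280,235), the long pin's top at (38,563) in the top view and (670,43) in the side view, and the guide hole at (577,533). Next is the pin.

```bash
python3 - <<'E'
from geo import *
np.set_printoptions(precision=4,suppress=True)
p=(175+38/8-.44,180+163/8-.44);q=(220+140/8-.44,230+43/8-.44)
o1,d1=ray('top5',*p);o2,d2=ray('side5',*q);t=np.linalg.lstsq(np.c_[d1,-d2],o2-o1,rcond=None)[0];print('tri',o1+t[0]*d1,o2+t[1]*d2)
print('z131',atz('top5',*p,.131),atz('side5',*q,.131))
# handle outlines in side: base of handle at stand top
print('base side',atz('side5',220+143/8-.44,230+225/8-.44,.075))
g=(290+177/8-.44,140+133/8-.44);print('guide',atz('top5',*g,.155))
E
```

```text
tri [0.5181 0.3117 0.1319] [0.5174 0.3115 0.1318]
z131 [0.5181 0.3119 0.131 ] [0.5177 0.3103 0.131 ]
base side [0.5166 0.3179 0.075 ]
guide [ 0.6401 -0.0814  0.155 ]
```

Call:
arm_command(targets="0 0.3 0.4 -0.112 0.373 0 0.47;0 0.6 0.4 -0.112 0.373 0 0.47;0 1 0.4 -0.112 0.373 0 0.47;0 1 0.4 -0.112 0.373 0 0.47;0 1 0.4 -0.112 0.373 0 0.47;0 1 0.4 -0.112 0.373 0 0.47")

```text
clock: 13.62
eef_pos: [0.5111, -0.1665, 0.2949]
eef_rot: [0.99, 0.139, 0.0, 0.0]
force: [-0.4, -0.2, -0.8]
gripper_width: 0.0401
```

Call:
arm_command(targets="0 1 0 0 0 0 0.47;0 1 0 0 0 0 0.47;0 1 0 0 0 0 0.47;0 1 0 0 0 0 0.47;0 1 0 0 0 0 0.47")

```text
clock: 14.25
eef_pos: [0.5113, 0.0328, 0.2948]
eef_rot: [0.99, 0.139, -0.0, 0.0]
force: [0.2, 0.2, -0.1]
gripper_width: 0.0403
```

Call:
arm_command(targets="0 1 0 0 0 0 0.47;0 1 0 0 0 0 0.47;0 1 0 0 0 0 0.47;0 1 0 0 0 0 0.47;0 1 0 0 0 0 0.47;0 1 0 0 0 0 0.47")

```text
clock: 15.0
eef_pos: [0.5119, 0.2316, 0.295]
eef_rot: [0.99, 0.138, -0.0, 0.0]
force: [0.0, -0.3, 0.4]
gripper_width: 0.0401
```

Call:
arm_command(targets="0.03 0.2 0 0 0 0 0.47;0.03 0.4 0 0 0 0 0.47;0.03 0.4 -0.25 0 0 0 0.47;0.03 0.4 -0.5 0 0 0 0.47;0.03 0.4 -0.6 0 0 0 0.47;0.03 0.4 -0.6 0 0 0 0.47")

```text
clock: 15.75
eef_pos: [0.517, 0.3123, 0.174]
eef_rot: [0.99, 0.139, -0.001, 0.0]
force: [0.7, -0.9, 0.7]
gripper_width: 0.0404
```

```bash
python3 - <<'E'
from h import *
print(get_state()['eef_pos'],get_state()['gripper_width'])
S=snap('side','side6')['frame'];A=snap('top','top6')['frame']
m=np.zeros((500,800,3),np.uint8)
m[:,:400]=cv2.resize(S[200:275,205:265],(400,500),interpolation=cv2.INTER_CUBIC)
m[:,400:]=cv2.resize(A[165:225,155:203],(400,500),interpolation=cv2.INTER_CUBIC)
cv2.imwrite('pics/c9.png',m)
E
```

```text
[0.51698968 0.3123285  0.17397216] 0.0403670781099978
```

View pics/c9.png

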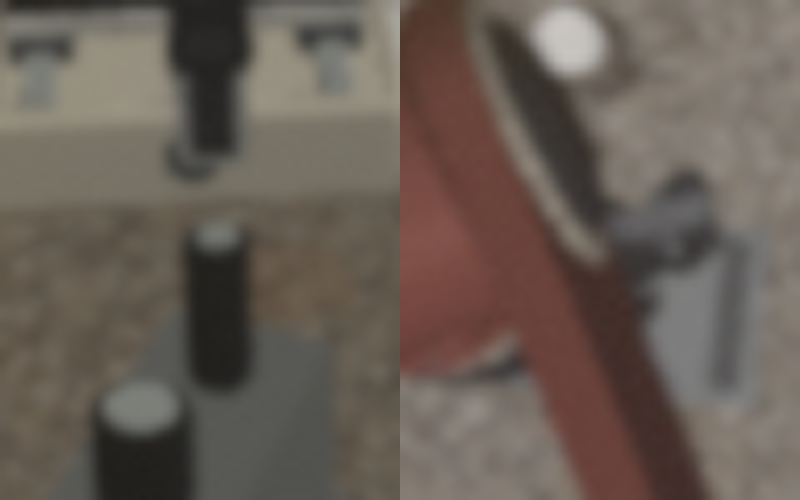

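c9: in the side view the fingers at (213,110) stand directly over the pin's top at (217,237).

Call:
arm_command(targets="0.003 -0.002 -0.15 0 0 0 0.47;0.003 -0.002 -0.3 0 0 0 0.47;0.003 -0.002 -0.42 0 0 0 0.47;0.003 -0.002 -0.42 0 0 0 0.47;0.003 -0.002 -0.42 0 0 0 0.47;0.003 -0.002 -0.42 0 0 0 0.1;0.003 -0.002 -0.42 0 0 0 0.1;0.003 -0.002 -0.42 0 0 0 0.1;0.003 -0.002 -0.42 0 0 0 0.1;0.003 -0.002 -0.42 0 0 0 0.1", force=45)

```text
clock: 17.1
eef_pos: [0.5192, 0.3141, 0.0937]
eef_rot: [0.99, 0.139, 0.002, -0.001]
force: [-0.6, 0.5, 6.6]
gripper_width: 0.0208
```

Call:
arm_command(targets="0 0 0.02 0 0 0 0.1;0 0 0.08 0 0 0 0.1;0 0 0.18 0 0 0 0.1;0 0 0.3 0 0 0 0.1;0 0 0.45 0 0 0 0.1;0 0 0.6 0 0 0 0.1;0 0 0.8 0 0 0 0.1;0 0 1 0 0 0 0.1;0 0 1 0 0 0 0.1")

```text
clock: 18.23
eef_pos: [0.5189, 0.3138, 0.2971]
eef_rot: [0.99, 0.139, 0.004, -0.001]
force: [0.1, -0.2, -1.5]
gripper_width: 0.0211
```

```bash
python3 - <<'E'
from h import *
from scipy.spatial.transform import Rotation as R
s=get_state();print(s['eef_pos'],s['eef_rot'],s['force'],s['moment']);print(R.from_quat(s['eef_rot']).as_matrix()[:,2])
S=snap('side','side7')['frame'];A=snap('top','top7')['frame']
p=proj('side7',s['eef_pos']);print(p,proj('side7',s['eef_pos']-[0,0,.083]),proj('side7',s['eef_pos']-[0,0,.018]))
np.save('pics/s7.npy',S)
u,v=int(p[0]),int(p[1])
G=cv2.cvtColor(S,cv2.COLOR_BGR2GRAY)
print(u,v)
for r in range(v,v+75,3):print(r,G[r,u-14:u+15])
E
```

```text
[0.5188931  0.31381745 0.29706913] [ 9.90218357e-01  1.39478514e-01  3.52711898e-03 -9.53127216e-04] [ 0.08415575 -0.17586673 -1.48049656] [-0.0070298   0.03414993  0.00104465]
[ 0.00671935  0.00287152 -0.9999733 ]
[233.649445   166.19256478] [234.9610555  202.59011249] [233.94475938 174.38761894]
233 166
166 [110 110 110 110 109 107 105 104 101  97  86  71  53  46  47  47  49  56
  71  82  81  83  99 107 109 109 109 109 108]
169 [110 110 110 110 110 110 111 111 111 107  97  82  75  73  74  73  73  71
  66  58  56  73  94 106 109 109 108 102  92]
172 [109 108 105 102 100  99  95  87  78  72  63  46  35  33  32  33  33  33
  33  36  46  69  90  95  89  84  83  85  83]
175 [119 112  96  79  73  78  86  88  83  79  78  74  64  54  48  46  47  53
  64  79  97 112 116 103  78  62  65  79  97]
178 [137 132 115  95  87  94 107 114 110 104 102 103  99  91  87  89  93 100
 113 127 135 137 134 121 104  95  98 109 117]
181 [105 101  99 101 104 101 102 108 113 112 107 103  90  73  74  86  93  96
  93  84  74  70  78  96 117 125 124 114 103]
184 [ 32  43  67  97 118 122 108  88  89 104 110 105  8
[... 1378 characters left out ...]
 92
 102 108 110 111 110 110 110 110 110 110 109]
223 [110 110 110 110 110 109 109 110 109 105  91  70  55  51  51  51  51  60
  76  95 106 110 110 110 110 110 110 110 109]
226 [110 110 109 110 110 109 110 109 109 108 104  93  82  73  68  68  72  82
  95 104 108 109 109 109 110 109 109 109 109]
229 [107 107 108 107 106 107 106 106 106 106 105 104 103 102 101 101 101 100
  99  99  99  98  98  99 101 101 102 102 102]
232 [93 91 87 83 80 79 79 83 87 90 91 89 88 87 86 88 88 89 89 93 95 96 93 91
 89 89 87 86 86]
235 [84 84 80 79 82 85 86 87 87 87 89 88 87 84 83 83 86 87 86 86 88 87 83 79
 78 80 82 84 87]
238 [79 82 83 85 83 82 82 83 84 88 89 88 87 83 81 81 83 84 86 87 86 86 85 85
 85 86 87 85 86]
```

Call:
arm_command(targets="0.08 -0.25 0 0 0 0 0.1;0.15 -0.5 0 0 0 0 0.1;0.23 -0.75 0 0 0 0 0.1;0.31 -1 0 0 0 0 0.1;0.31 -1 0 0 0 0 0.1")

```text
clock: 18.95
eef_pos: [0.5792, 0.1101, 0.2884]
eef_rot: [0.991, 0.137, -0.003, 0.0]
force: [-0.2, -0.3, -1.0]
gripper_width: 0.0209
```

Call:
arm_command(targets="0.08 -0.25 0 0 0 0 0.1;0.15 -0.5 0 0 0 0 0.1;0.23 -0.75 0 0 0 0 0.1;0.302 -0.968 0 0 0 0 0.1;0.302 -0.968 -0.1 0 0 0 0.1;0.302 -0.968 -0.16 0 0 0 0.1;0.302 -0.968 -0.2 0 0 0 0.1;0.302 -0.968 -0.2 0 0 0 0.1")

```text
clock: 19.95
eef_pos: [0.6395, -0.0789, 0.2498]
eef_rot: [0.99, 0.14, -0.001, -0.0]
force: [0.2, 0.6, -0.2]
gripper_width: 0.0208
```

```bash
python3 - <<'E'
from h import *
np.set_printoptions(precision=4,suppress=True)
s=get_state();p=s['eef_pos'];print(p,s['eef_rot'],s['force'],s['gripper_width'])
S=np.mean([snap('side','side8')['frame'].astype(float) for _ in range(8)],0);A=np.mean([snap('top','top8')['frame'].astype(float) for _ in range(8)],0)
g=np.array([.6401,-.0814,.155])
print('side: guide pred',proj('side8',g),'tip pred',proj('side8',p-[0,0,.0837]),'TCP',proj('side8',p))
print('top: guide pred',proj('top8',g),'TCP',proj('top8',p))
S=S.astype(np.uint8);A=A.astype(np.uint8)
m=np.zeros((600,800,3),np.uint8)
m[:,:400]=cv2.resize(S[100:160,210:250],(400,600),interpolation=cv2.INTER_CUBIC)
m[:,400:]=cv2.resize(A[125:185,290:330],(400,600),interpolation=cv2.INTER_CUBIC)
cv2.imwrite('pics/c10.png',m)
E
```

```text
[ 0.6395 -0.0789  0.2498] [ 0.9901  0.1402 -0.001  -0.0005] [ 0.165   0.6438 -0.2086] 0.020845407737583546
side: guide pred [229.9874 154.319 ] tip pred [229.8212 151.2498] TCP [228.7588 124.8223]
top: guide pred [311.6742 156.1895] TCP [316.147  150.4011]
```

View pics/c10.png

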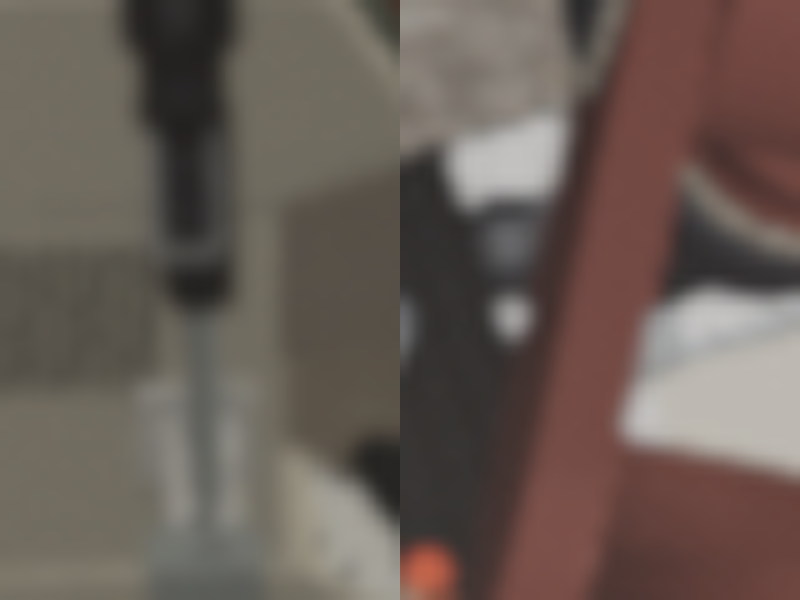

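c10: the side view shows the shank at x≈205 with its tip at about (205,535), over the guide block spanning x≈150-265 with its top edge at about row 530. I'll check the centring numerically.

```bash
python3 - <<'E'
from rect import *
S=np.mean([snap('side','side9')['frame'].astype(float) for _ in range(6)],0).mean(2)
for r in(134,138,142,146,150,155,158):print(r,S[r,220:242].astype(int))
g=np.array([.6401,-.0814,.155])
for dx in(-.018,.018):
  for dy in(.018,-.018):
    print(dx,dy,[proj('side9',g+dx*X+dy*Y-[0,0,z]).round(1) for z in(0,.02)])
p=get_state()['eef_pos'];print('axis',[proj('side9',p-[0,0,z]).round(2) for z in(.03,.05,.07,.0837)])
E
```

```text
134 [ 81  82  81  81  81  88 100 103  98  93  95 100 104 106 105 105 103  97
  86  80  79  79]
138 [ 90  91  92 100 109 115 119 118 109  98  96 104 113 118 119 115 109 103
  95  87  83  82]
142 [106 106 107 110 115 120 125 125 113  98  96 108 123 126 119 112 107 102
  95  87  82  82]
146 [106 106 107 109 113 118 127 134 126 108  99 107 122 126 118 112 110 115
 125 131 128 118]
150 [106 106 105 105 105 108 120 135 135 121 105 109 124 130 122 112 109 115
 126 138 147 153]
155 [109 109 110 110 110 111 112 112 110 107 104 103 106 109 111 111 113 117
 124 132 138 142]
158 [113 113 113 111 105  98  94  94  93  93  93  93  92  92  92  95 100 106
 109 110 113 118]
-0.018 0.018 [array([236.1, 156.3]), array([236.3, 162.4])]
-0.018 -0.018 [array([235.6, 151.9]), array([235.8, 157.9])]
0.018 0.018 [array([224.2, 156.8]), array([224.5, 162.9])]
0.018 -0.018 [array([224.1, 152.4]), array([224.3, 158.3])]
axis [array([229.04, 133.93]), array([229.29, 140.25]), array([229.54, 146.47]), array([229.71, 150.68])]
```

Call:
arm_command(targets="0.006 -0.004 0 0 0 0 0.1;0.006 -0.004 -0.03 0 0 0 0.1;0.006 -0.004 -0.05 0 0 0 0.1;0.006 -0.004 -0.065 0 0 0 0.1;0.006 -0.004 -0.08 0 0 0 0.1;0.006 -0.004 -0.095 0 0 0 0.1;0.006 -0.004 -0.095 0 0 0 0.1")

```text
clock: 21.92
eef_pos: [0.6415, -0.0803, 0.2319]
eef_rot: [0.99, 0.14, 0.0, -0.001]
force: [0.7, 3.8, 0.3]
gripper_width: 0.0209
```

Call:
arm_command(targets="0 0.005 0 0 0 0 0.1;0 0.005 -0.02 0 0 0 0.1;0 0.005 -0.04 0 0 0 0.1;0 0.005 -0.06 0 0 0 0.1;0 0.005 -0.08 0 0 0 0.1;0 0.005 -0.1 0 0 0 0.1;0 0.005 -0.1 0 0 0 0.1")

```text
clock: 22.8
eef_pos: [0.6412, -0.0799, 0.2112]
eef_rot: [0.99, 0.139, -0.0, -0.0]
force: [1.1, 3.8, -3.1]
gripper_width: 0.0215
```

Call:
arm_command(targets="0.002 0.005 0 0 0 0 0.1;0.002 0.005 -0.03 0 0 0 0.1;0.002 0.005 -0.06 0 0 0 0.1;0.002 0.005 -0.085 0 0 0 0.1;0.002 0.005 -0.1 0 0 0 0.1;0.002 0.005 -0.115 0 0 0 0.1;0.002 0.005 -0.13 0 0 0 0.1;0.002 0.005 -0.13 0 0 0 0.1")

```text
clock: 23.8
eef_pos: [0.6416, -0.0792, 0.1857]
eef_rot: [0.99, 0.139, -0.0, 0.0]
force: [-0.2, 0.1, -1.4]
gripper_width: 0.0208
```

Call:
arm_command(targets="0 0 -0.015 0 0 0 0.1;0 0 -0.03 0 0 0 0.1;0 0 -0.04 0 0 0 0.1;0 0 -0.05 0 0 0 0.1;0 0 -0.06 0 0 0 0.1;0 0 -0.06 0 0 0 0.1")

```text
clock: 24.55
eef_pos: [0.6418, -0.0791, 0.174]
eef_rot: [0.99, 0.139, -0.0, -0.0]
force: [0.5, -0.2, -0.9]
gripper_width: 0.0209
```

Almost seated. I'll press gently until I feel the stop.

Call:
arm_command(targets="0 0 -0.01 0 0 0 0.1;0 0 -0.02 0 0 0 0.1;0 0 -0.02 0 0 0 0.1")

```text
clock: 24.92
eef_pos: [0.6424, -0.0791, 0.1736]
eef_rot: [0.99, 0.14, 0.001, 0.0]
force: [-5.6, 2.1, 9.7]
gripper_width: 0.021
```

Call:
arm_command(targets="0 0 0.015 0 0 0 0.1;0 0 0.015 0 0 0 0.47;0 0 0.015 0 0 0 0.47;0 0 0.015 0 0 0 0.47;0 0 0.015 0 0 0 0.47;0 0 0.15 0 0 0 0.47;0 0 0.3 0 0 0 0.47;0 0 0.45 0 0 0 0.47;-0.4 0 0.6 0 0 0 0.47;-0.8 0 0.6 0 0 0 0.47;-0.8 0 0.6 0 0 0 0.47;-0.8 0 0.6 0 0 0 0.47")

```text
clock: 26.42
eef_pos: [0.4804, -0.079, 0.2908]
eef_rot: [0.99, 0.139, 0.001, 0.0]
force: [0.5, 0.5, 0.4]
gripper_width: 0.0404
```

```bash
python3 - <<'E'
from rect import *
print(get_state()['eef_pos'],get_state()['force'])
S=np.mean([snap('side','side10')['frame'].astype(float) for _ in range(6)],0).mean(2)
g=np.array([.6401,-.0814,.155])
print('handle base/top pred',proj('side10',g),proj('side10',g+[0,0,.056]))
for r in range(126,164,2):print(r,S[r,220:242].astype(int))
A=avg('top10',12)
o=cv2.imread('pics/top0.png').astype(float)
B=lambda i,f:rect45(i,f,-110,.03,-6,32,-35,15).mean(2)
q0,q4=B(o,'top0'),B(A,'top10');t=np.arange(q0.shape[1])/10-35
def mn(r,c,w=2.5):
    for _ in range(4):
        k=abs(t-c)<w;p=np.polyfit(t[k],r[k],2);c=-p[1]/2/p[0]
    return c
R=lambda q,v:q[int((32-v)*10)-8:int((32-v)*10)+8].mean(0)
print([round(float(mn(R(q4,v),-5.3)),2) for v in range(4,18,2)],[round(float(mn(R(q4,v)-R(q0,v),-5.3)),2) for v in range(18,29,2)])
E
```

```text
[ 0.48042091 -0.07903727  0.29082084] [0.50200237 0.48211374 0.35024862]
handle base/top pred [229.98742964 154.31904292] [229.29246726 137.00924286]
126 [ 82  82  82  82  83  93 102 105 106 106 106 106 106 106 106 106 105  99
  87  81  80  80]
128 [ 81  84  82  83  83  92 102 105 106 106 106 106 106 106 105 106 104  97
  87  81  80  80]
130 [ 82  83  82  83  83  90 101 105 106 106 106 106 106 105 106 106 104  97
  86  80  80  80]
132 [ 81  83  82  83  80  87 100 105 106 106 106 105 106 106 106 106 104  97
  86  80  79  80]
134 [ 81  82  81  82  81  88 100 105 106 106 106 105 105 105 105 106 104  97
  86  80  79  79]
136 [ 83  83  80  81  82  84  89  94  99 102 102  97  94  99 105 106 105 101
  93  85  82  80]
138 [ 90  91  92  99 103  92  71  57  57  59  59  58  68  92 111 114 108 103
  95  87  83  82]
140 [104 103 104 108 111  97  70  44  35  34  35  38  56  84 107 112 108 103
  95  87  83  82]
142 [106 106 107 110 109  95  69  44  34  33  34  37  53  80 103 110 107 102
  95  86  82  82]
144 [106 106 107 110 109  95  69  44  35  33  33  37  52  80 102 109 108 108
 107 102  95  89]

[... 358 characters left out ...]
113
 124 135 144 148]
154 [106 106 106 107 108 106  93  72  57  51  51  53  64  82 100 108 111 114
 124 134 139 140]
156 [115 116 116 115 112 108 104 101  97  95  93  95  97 100 104 108 113 117
 122 128 134 141]
158 [112 113 113 111 105  98  94  94  93  93  92  92  92  92  92  95 100 106
 109 110 112 118]
160 [106 106 106 104 100  95  92  91  90  90  90  90  90  90  90  91  97 102
 105 105 105 106]
162 [105 105 106 104 101  95  91  90  90  90  90  90  90  89  89  91  96 102
 105 105 106 105]Traceback (most recent call last):
  File "<stdin>", line 16, in <module>
  File "<stdin>", line 13, in mn
    raise TypeError("expected non-empty vector for x")
TypeError: expected non-empty vector for x
```

Call:
arm_command(targets="-0.2 -0.3 0 0 0 0 0.47;-0.4 -0.6 0 0 0 0 0.47;-0.4 -1 0 0 0 0 0.47;-0.4 -1 0 0 0 0 0.47;-0.4 -1 0 0 0 0 0.47;-0.4 -1 0 0 0 0 0.47;-0.4 -1 0 0 0 0 0.47")

```text
clock: 28.2
eef_pos: [0.4021, -0.2781, 0.2902]
eef_rot: [0.99, 0.14, 0.0, -0.0]
force: [0.3, -0.0, 0.4]
gripper_width: 0.0403
```

```bash
python3 - <<'E'
from rect import *
A=avg('top11',12);cv2.imwrite('pics/t11.png',A)
a5=np.load('pics/top5a.npy')
sub=lambda i:np.ascontiguousarray(i[175:205,295:340].mean(2).astype(np.float32))
print('scale/pointer area vs aligned view: max diff',abs(sub(A)-sub(a5)).max())
c=lambda i,s:np.ascontiguousarray(i[s].mean(2).astype(np.float32))
s=np.s_[168:198,300:322];print('carriage edge shift px',cv2.phaseCorrelate(c(a5,s),c(A,s)))
s=np.s_[150:215,125:200];print('bystander/stand area diff vs start, mean',abs(c(A,s)-c(cv2.imread("pics/top0.png").astype(float),s)).mean())
E
```

```text
scale/pointer area vs aligned view: max diff 3.2847137
carriage edge shift px ((-0.006401238859575997, -0.0005803859248274534), 1.0001906740168731)
bystander/stand area diff vs start, mean 3.605738[ WARN:0@16.165] global loadsave.cpp:1063 imwrite_ Unsupported depth image for selected encoder is fallbacked to CV_8U.
```

The carriage hasn't moved since it was aligned, the pin is seated and the arm is clear of everything. I'm handing the job in.

```bash
python3 -c "
from cell import *
print(close_job())"
```

```text
the job is handed in; nothing more can be done
None
```

I cranked the handwheel about 1.28 turns clockwise to bring the pointer onto the reference mark. I then moved the long pin from the stand down through the guide into the carriage's socket, let go and drew the arm clear. The job was handed in at about 29 s on the robot's clock.

Last checks:
- **Pointer:** the averaged camera view put it within about 0.2 mm of the reference mark. The carriage had not moved when I compared again after the pin was in (shift under 0.01 px).
- **Pin:** it went past the height where a misaligned socket would have stopped it, then came to a firm stop at the seated height (about 10 N). In the side view, the handle's base and top were where they should be on the guide.
- **Robot:** it was touching nothing at the end, and the forces I read during the job stayed around 10 N or less.
- **Stand and other items:** I didn't touch the short pin or the bystanders. I compared only the stand area (with the vial and bottle) with the start, and it differed by about 3.6 grey levels on average. That includes the removed pin and single-frame noise, so it is only a rough check. The marker was not checked.

Two things disagreed along the way:
- My first estimate of the carriage travel, from the guide and socket, was 23.4 mm. The scale gave about 25.5 mm, which I used; the pin going into the socket confirmed it.
- My first attempt at re-measuring the pointer at the end failed because the arm blocked the top camera. I moved the arm aside and compared again.

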